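Jog the bench wheel with the ball lever

TASK

Jog the pottery wheel to see whether the bowl runs true: tilt the ball-topped lever well over towards the wheel with the bowl on it, nearly to its stop, keep it there for at least one second, then let go and let it spring back upright. Never tilt it away from the wheel, leave the paddle-topped lever alone, and do not disturb the bowl.

Things in the scene. Friction and masses are not known exactly. Their poses are not given: they have to be found in the camera images.
- jog_lever (a joint): Ball-topped lever on a fixed grey pod (90 x 110 mm in the pod's x, y; 42 high): steel stalk 10 mm thick, black ball 32 mm across. Tilts about a level hinge along the pod's x, on the pod's top, 80 mm below the ball's centre. Rad: 0 upright (spring-centred), positive = ball towards the pod's +y, stops at -0.5 and 0.5. 3.5 N at the ball holds it at a stop. Well over: beyond 0.32.
- ball (a point): Centre of that black ball, 122 mm above the bench when upright; at a stop it is 38 mm to the side. Axes turn with the lever; upright they are the pod's: z up, y the line along which the lever tilts. Pod's yaw is within 0.3 rad of the robot's axes. The wheel may be on its +y or -y side.
- paddle_lever (a joint): The other lever, to be left alone: like stalk, topped by a flat black paddle 40 mm wide, 10 thick, 40 high (top edge 140 mm above the bench), on a like fixed pod at least 130 mm nearer to or farther from the robot in x, centre to centre, than the ball's pod. Rad: 0 upright, spring-centred, stops at -0.5 and 0.5.
- bowl_mid (a point): Centre, half-way up, of a loose open grey clay bowl (124 mm across, 75 high) in the middle of the wheel, a fixed round metal disc 220 mm across, top 70 mm above the bench. It lies 240 to 450 mm to the robot's left or right of the ball; on the other side lies a low plywood board with two cups (tops 103 mm above the bench).
There are look-alikes about, which are no part of the job. What is shaped like the part that bears jog_lever but yellow is not meant.

How it is judged:
By the outcome, as a careful person would: the job done as asked, in the order asked, and still so for the second after the job is handed in, with the robot touching nothing.
It also fails if it takes over 32 s, if anything falls off the work surface, if the arm or the gripper's body presses on something with over 40 N, if the wrist force passes 120 N, or if a joint passes its speed limit or range.

ROBOT

A 6-joint arm with a two-finger parallel gripper is mounted at the origin on the work surface. World frame = base frame: x ahead of the robot, y to its left, z up, the work surface at z = 0. Lengths are in mm, angles in rad, forces in N, time in s.
With the tool pointing down it reaches from about 275 to 750 mm from the base axis. Payload 10.2 kg.
Tool frame: the origin (TCP) lies between the finger pads; the fingertips stand 22 mm ahead of it and the grasp point (between the pads) lies 3 mm ahead of it; z points along the fingers, y is the direction in which the jaws open and shut (so a half turn about z gives the same grasp; the last joint's range is limited). The gripper opens to 88 mm and grips with 3 to 60 N. Pads are 18 mm wide; open, the fingers measure 123 mm over their backs; the gripper's body (75 mm by 187 mm) begins 45 mm behind the grasp point.
Start: joints at [1.048, 0.313, 1.498, -0, 1.331, -0.223], TCP at [155.061, 501.585, 260.72] pointing down, gripper open.
Joint ranges: [-2.94, 2.94], [-0.97, 2.17], [0.19, 2.56], [-1.23, 4.37], [0.02, 3.11], [-2.88, 2.88]. Speed limits (rad/s): [2.39, 2.39, 3.01, 3.14, 3.14, 3.14].

INTERFACE

Orientations are given as a unit quaternion [w, x, y, z].
In Python, from plant import env, viewer gives the robot as it stands. The module is installed in compiled form; this text tells all that it offers.
- The arm moves only by the shell command python3 -m creep 'ROWS'. ROWS is JSON, a list of rows, each a list of 7 numbers: the shift along the tool's x, y, z in m, then the turn, a rotation vector about the tool's x, y, z in degrees, then the opening, from 0 (shut) to 1 (fully open). A call has 1 to 10 rows; each row shifts and turns the commanded pose from where the row before left it, along the tool's axes as they then stand; what a row does not reach is not made up. A row lasts 1/12 s, in which the tool goes at most 41.7 mm and 7.16 degrees, less where a joint would pass 70% of its speed; a pose out of reach is approached as far as the arm can. A call with a gripper value outside its range is refused whole. The fingers move at their own pace and stop on an object; the grip force is fixed at half the most. Time passes only in rows, so rows that do not move let the fingers close. It gives the time, the measured TCP pose, the force and the opening at its end, in the units of the state.
- env.observe(): the state, without advancing time (a new reading comes with each control period).
- viewer.grab_frame(name): name is "scene" or "side" or "wrist"; returns the picture (400x640x3 uint8, blue, green, red); there is no depth.
- viewer.camera_params(name): a dict with "fx", "fy", "cx", "cy" (pixels), "T" (4x4, takes a point from camera to world coordinates); the wrist camera has in their place "hand_eye" (4x4, takes a point from camera to tool coordinates, whose origin is the TCP and whose axes are the flange's). Camera axes: x right, y down, z forward; pixel columns grow to the right and rows downward; lengths in mm; the calibration is good to about 2 mm. A picture is of the moment at which its call begins: read the wrist's pose just before it. camera_params takes no time and is no camera call.
- env.hand_in(): hands the job in, once; it reports no verdict.
The state is a dict: "time": time; "q": joint angles; "joint_velocities": joint speeds; "joint_efforts": joint torques, N m; "tcp_pos": TCP position; "eef_rot": TCP orientation; "wrist_force": force on the tool from outside, world axes, zero at the start; "moment": the same for the moment, N m; "gripper_width": finger opening in mm.
Only numpy, scipy, OpenCV 4.12 (cv2) and the standard library are available. Lean on these libraries where they do the work, as an engineer would, in place of code of your own. Each camera call takes 0.05 s, during which the arm holds its last target.

## Working session

There is one attempt and no reset: what is moved stays moved. The work goes in short steps, Python scripts to look and compute and a shell command to move; the robot and the scene stay as the last step left them, time stands still between calls to the robot, and variables do not carry over. Pictures are saved under pics/ and viewed, and the job is handed in when it is done.

```bash
mkdir -p pics; python3 - <<'E'
from plant import env, viewer
import cv2
s=env.observe(); print(s)
for n in ("scene","side","wrist"):
    cv2.imwrite(f"pics/{n}0.png",viewer.grab_frame(n)); print(n,viewer.camera_params(n))
E
```

```text
{'time': 0.0, 'q': array([ 1.04759825e+00,  3.13394522e-01,  1.49841386e+00, -4.65899196e-06,
        1.33101388e+00, -2.23342968e-01]), 'joint_velocities': array([ 0.00058132, -0.00094447,  0.00011099,  0.00081934, -0.00303307,
        0.00114663]), 'joint_efforts': array([ 2.30166215e-04, -4.02218735e+01, -2.52264708e+01,  6.94042468e-02,
        3.54357075e-02, -1.17038162e-04]), 'tcp_pos': array([154.9476639 , 501.38526282, 260.1981872 ]), 'eef_rot': array([-2.22090109e-04,  1.49365924e-01,  9.88781797e-01, -5.73295345e-04]), 'wrist_force': array([-0.11554051,  0.55127413, -0.44375889]), 'moment': array([ 0.03359451, -0.01435204,  0.02279439]), 'gripper_width': 88.07029166340288}
scene {'fx': 369.1450512141591, 'fy': 369.1450512141591, 'cx': 315.9874054716541, 'cy': 200.39697586930075, 'T': array([[ 8.96426148e-01,  3.70591759e-01, -2.43067707e-01,
         7.75074946e+02],
       [ 4.43187590e-01, -7.46823828e-01,  4.95821471e-01,
        -4.84855185e+02],
       [ 2.21859594e-03, -5.52191922e-01, -8.33714075e-01,
         8.49287544e+02],
       [ 0.00000000e+00,  0.00000000e+0
[... 264 characters left out ...]
e-01, -6.54784730e-01,  6.13742222e-01,
        -1.03650847e+03],
       [-1.07909862e-02, -6.79951692e-01, -7.33177503e-01,
         1.30871599e+03],
       [ 0.00000000e+00,  0.00000000e+00,  0.00000000e+00,
         1.00000000e+00]])}
wrist {'fx': 287.7705689236077, 'fy': 287.7705689236077, 'cx': 319.90434218349395, 'cy': 204.32265525493068, 'hand_eye': array([[ 9.57760742e-04, -9.56049381e-01, -2.93204133e-01,
         7.56847700e+01],
       [ 9.99999526e-01,  8.63631147e-04,  4.50492505e-04,
         1.44637256e-01],
       [-1.77472858e-04, -2.93204426e-01,  9.56049755e-01,
        -1.24039422e+02],
       [ 0.00000000e+00,  0.00000000e+00,  0.00000000e+00,
         1.00000000e+00]])}
```

View pics/scene0.png

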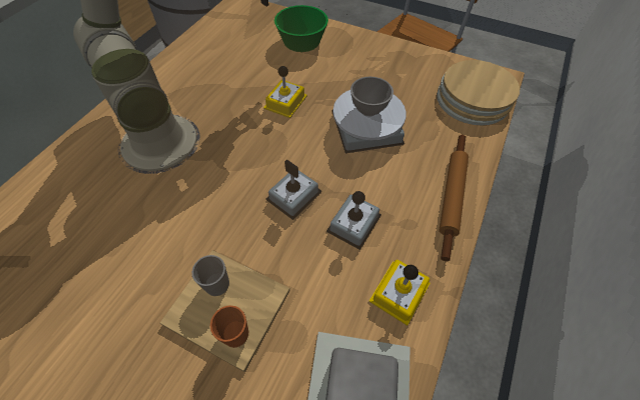

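View pics/side0.png

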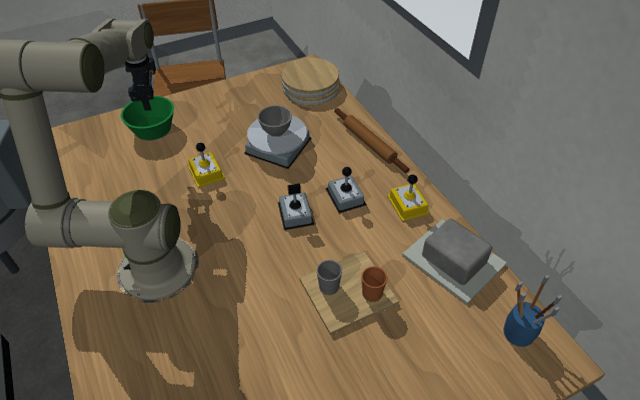

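View pics/wrist0.png

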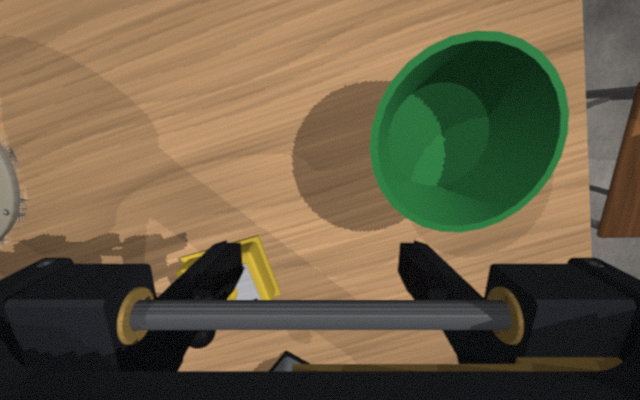

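The scene view holds these lever candidates:
- Grey pod with a black ball, (358,198).
- Grey pod with a paddle, (292,168).
- Yellow pods with balls, (283,72) and (411,272).

The grey ball-topped one at (358,198) fits, with the wheel and bowl at (370,100). I'll enlarge it to confirm and measure.

```bash
cat > h.py <<'E'
import numpy as np
from plant import env, viewer
def ray(n,uv):
    c=viewer.camera_params(n);T=c["T"]
    d=T[:3,:3]@np.array([(uv[0]-c["cx"])/c["fx"],(uv[1]-c["cy"])/c["fy"],1]);return T[:3,3],d/np.linalg.norm(d)
def tri(a,b):
    o1,d1=ray("scene",a);o2,d2=ray("side",b)
    t=np.linalg.lstsq(np.c_[d1,-d2],o2-o1,rcond=None)[0]
    p,q=o1+t[0]*d1,o2+t[1]*d2
    return (p+q)/2,np.linalg.norm(p-q)
def plane(n,uv,z):
    o,d=ray(n,uv);return o+d*(z-o[2])/d[2]
def proj(n,P):
    c=viewer.camera_params(n);T=c["T"];p=T[:3,:3].T@(np.asarray(P,float)-T[:3,3]);return [c["fx"]*p[0]/p[2]+c["cx"],c["fy"]*p[1]/p[2]+c["cy"]]
E
python3 - <<'E'
import cv2,numpy as np
a=cv2.imread("pics/scene0.png")[150:260,255:405];b=cv2.imread("pics/side0.png")[150:240,265:385]
cv2.imwrite("pics/c1.png",cv2.resize(a,None,fx=5,fy=5,interpolation=cv2.INTER_NEAREST))
cv2.imwrite("pics/c2.png",cv2.resize(b,None,fx=6,fy=6,interpolation=cv2.INTER_NEAREST))
E
```

```text
(no output)
```

View pics/c1.png

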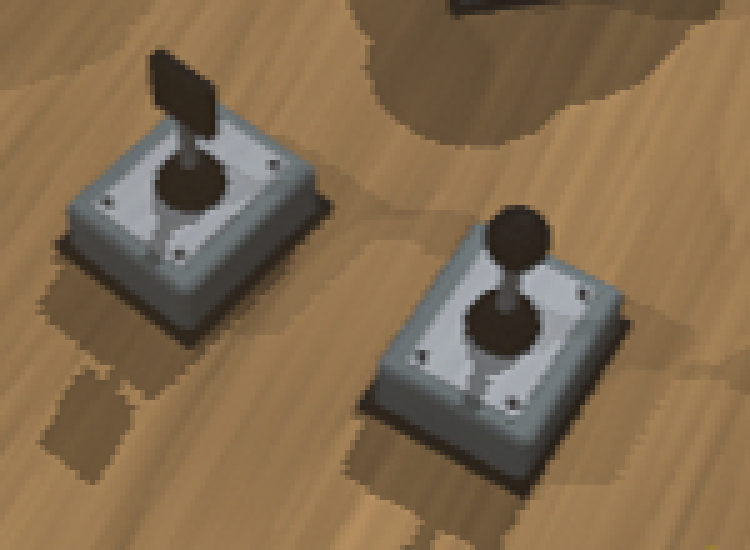

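View pics/c2.png

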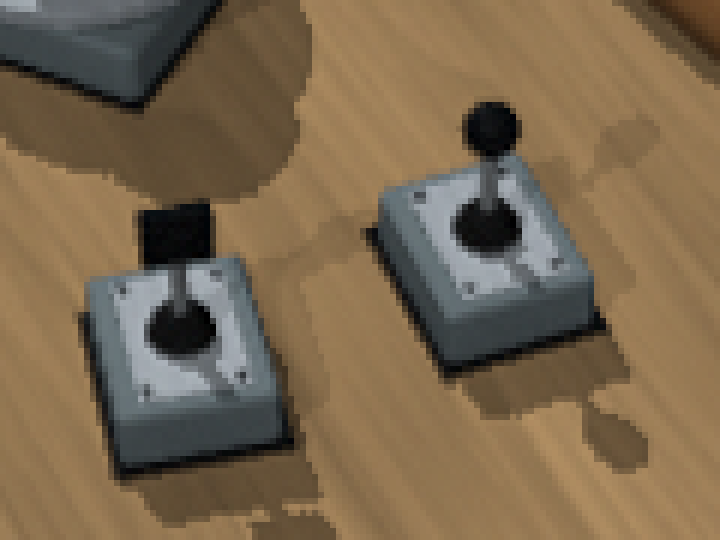

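The crops confirm a grey pod with a black ball at scene (358.6,197.6) and side (346.8,171.5). The paddle is at scene (291.7,168.5) and side (294,189).

```bash
python3 - <<'E'
from h import *
S=lambda u,v:(u/5+255-.4,v/5+150-.4)
D=lambda u,v:(u/6+265-.4,v/6+150-.4)
np.set_printoptions(precision=1,suppress=True)
print("ball",tri(S(518,238),D(491,129)))
print("paddle",tri(S(184,92),D(176,234)))
print("paddle base",plane("scene",S(190,182),42),plane("side",D(180,328),42))
print("ball base",plane("scene",S(502,322),42),plane("side",D(487,226),42))
sc=[plane("side",D(*p),43) for p in [(420,195),(500,170),(557,263),(469,288)]]
print(np.array(sc),np.mean(sc,0))
s2=[plane("scene",S(*p),43) for p in [(421,356),(512,402),(583,294)]];print(np.array(s2))
def yaw(v):return np.arctan2(-v[0],v[1])
for a,b in((2,1),(3,0)):
    v=sc[a]-sc[b]; print("len",np.linalg.norm(v),"yaw",yaw(v if v[1]>0 else -v))
v=s2[2]-s2[1];print(np.linalg.norm(v),yaw(v))
# pod bottom corners
for n,f,pts in(("scene",S,[(362,405),(525,492),(628,322)]),("side",D,[(372,233),(447,373),(603,323)])):
    P=np.array([plane(n,f(*p),0) for p in pts]);print(n,P, [ (np.linalg.norm(d),yaw(d)) for d in np.diff(P,axis=0)])
print("bowl", tri((371,96),(275,122)), "rim centre", tri((371,86),(275,113)))
E
```

```text
ball (array([649.2,  -0.9, 125.1]), np.float64(1.1511771409416902))
paddle (array([465.1,   6.8, 123.3]), np.float64(0.1656504790980395))
paddle base [462.7   8.9  42. ] [466.8  13.3  42. ]
ball base [647.7   2.2  42. ] [653.    5.5  42. ]
[[630.2  43.   43. ]
 [680.2  40.1  43. ]
 [673.6 -37.8  43. ]
 [621.1 -32.4  43. ]] [651.3   3.2  43. ]
[[619.1 -35.2  43. ]
 [670.6 -39.2  43. ]
 [678.8  35.8  43. ]]
len 78.15571781376221 yaw -0.08437172221952803
len 75.97545303428485 yaw -0.11985459762351587
75.46651135123079 -0.10890609202492581
scene [[595.3 -52.    0. ]
 [691.2 -60.6   0. ]
 [702.   57.7   0. ]] [(np.float64(96.24239666733769), np.float64(-1.6609524935339315)), (np.float64(118.86379798805537), np.float64(-0.09097821467595892))]
side [[611.2  65.1   0. ]
 [599.6 -49.2   0. ]
 [695.6 -55.8   0. ]] [(np.float64(114.83661792094325), np.float64(3.0405144978054377)), (np.float64(96.21170411382356), np.float64(-1.6393532928228849))]
bowl (array([544.4, 346. , 118.3]), np.float64(4.633457442176991)) rim centre (array([543.4, 334.2, 165.3]), np.float64(0.41914511425166395))
```

The ball is at about (649,-1,122), which matches its given height. The pod yaw is about -0.10, and the wheel lies on +y. The paddle is 184 mm nearer in x, also as described. I'll straddle the ball with the open fingers, jaws along the pod's y, and push with the inner face of the -y pad.

```bash
python3 -m creep '[[0,0,0,0,0,-5.75,1],[0,0,0,0,0,-5.75,1],[-0.027,-0.0225,0,0,0,0,1],[-0.027,-0.0225,0,0,0,0,1],[-0.027,-0.0225,0,0,0,0,1],[-0.027,-0.0225,0,0,0,0,1],[-0.027,-0.0225,0,0,0,0,1],[-0.027,-0.0225,0,0,0,0,1],[-0.027,-0.0225,0,0,0,0,1],[-0.027,-0.0225,0,0,0,0,1]]'
python3 -m creep '[[-0.027,-0.0225,0,0,0,0,1],[-0.027,-0.0225,0,0,0,0,1],[-0.027,-0.0225,0,0,0,0,1],[-0.027,-0.0225,0,0,0,0,1],[-0.027,-0.0225,0,0,0,0,1],[-0.027,-0.0225,0,0,0,0,1],[-0.027,-0.0225,0,0,0,0,1],[-0.027,-0.0225,0,0,0,0,1],[-0.027,-0.0225,0,0,0,0,1],[-0.027,-0.0225,0,0,0,0,1]]'
```

```text
time: 0.98
tcp_pos: [353.0, 299.6, 260.7]
eef_rot: [-0.0, 0.049, 0.999, -0.0]
wrist_force: [0.1, -0.3, 0.1]
gripper_width: 88.0
time: 1.82
tcp_pos: [599.5, 49.0, 260.4]
eef_rot: [-0.0, 0.05, 0.999, 0.0]
wrist_force: [1.1, 0.5, -0.2]
gripper_width: 88.1
```

```bash
python3 -m creep '[[-0.027,-0.0225,0,0,0,0,1],[-0.027,-0.0225,0,0,0,0,1],[0,0,0,0,0,0,1],[0,0,0,0,0,0,1]]'
python3 - <<'E'
from h import *
import cv2
s=env.observe();print(s["tcp_pos"],s["eef_rot"])
cv2.imwrite("pics/w1.png",viewer.grab_frame("wrist"))
from scipy.spatial.transform import Rotation as R
c=viewer.camera_params("wrist");H=c["hand_eye"]
r=R.from_quat(s["eef_rot"],scalar_first=True).as_matrix()
p=H[:3,:3].T@(r.T@(np.array([649.2,-.9,122])-s["tcp_pos"])-H[:3,3]);print(c["fx"]*p[0]/p[2]+c["cx"],c["fy"]*p[1]/p[2]+c["cy"])
E
```

```text
time: 2.15
tcp_pos: [648.3, -0.8, 259.4]
eef_rot: [-0.001, 0.05, 0.999, 0.0]
wrist_force: [-0.7, 0.3, -0.1]
gripper_width: 88.4
[648.25477528  -0.78013995 259.38546513] [-8.92370845e-04  5.04656135e-02  9.98725388e-01  1.56370639e-04]
319.6024361456514 200.96499009431287
```

View pics/w1.png

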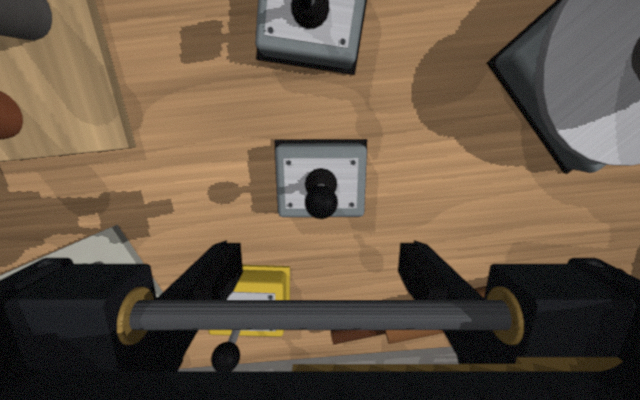

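The wrist view shows the ball at (321,202), against a predicted (320,201). The pod is square to the jaws and the fingers clear the ball on both sides. I'll descend now.

```bash
python3 -m creep '[[0,0,0.025,0,0,0,1],[0,0,0.025,0,0,0,1],[0,0,0.025,0,0,0,1],[0,0,0.025,0,0,0,1],[0,0,0.02,0,0,0,1],[0,0,0.017,0,0,0,1],[0,0,0,0,0,0,1],[0,0,0,0,0,0,1]]'
python3 - <<'E'
from h import *
import cv2
a=viewer.grab_frame("scene")[130:250,280:440]
cv2.imwrite("pics/s2.png",cv2.resize(a,None,fx=5,fy=5))
E
```

```text
time: 2.87
tcp_pos: [647.4, 1.4, 124.1]
eef_rot: [-0.0, 0.049, 0.999, 0.0]
wrist_force: [0.0, -0.2, 0.2]
gripper_width: 87.7
```

View pics/s2.png

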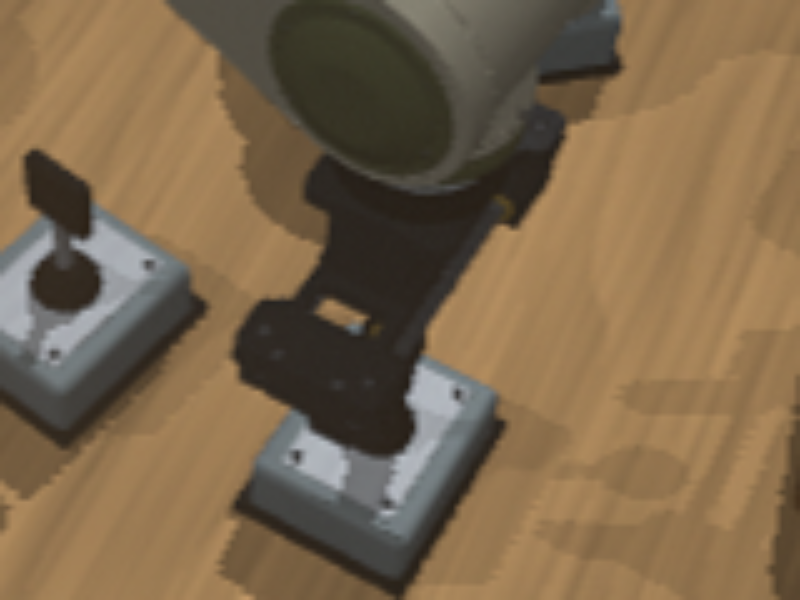

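```bash
python3 -m creep '[[0,0.01,0,0,0,0,1],[0,0.01,0,0,0,0,1],[0,0.005,0,0,0,0,1],[0,0.005,0,0,0,0,1],[0,0.005,0,0,0,0,1],[0,0.005,0,0,0,0,1],[0,0,0,0,0,0,1],[0,0,0,0,0,0,1]]'
python3 -m creep '[[0,0.005,0,0,0,0,1],[0,0.005,0,0,0,0,1],[0,0.005,0,0,0,0,1],[0,0.003,0,0,0,0,1],[0,0,0,0,0,0,1],[0,0,0,0,0,0,1]]'
python3 - <<'E'
from h import *
import cv2
print(env.observe()["wrist_force"])
cv2.imwrite("pics/w3.png",viewer.grab_frame("wrist"))
a=viewer.grab_frame("side")[110:230,270:430]
cv2.imwrite("pics/d3.png",cv2.resize(a,None,fx=5,fy=5))
E
```

```text
time: 3.58
tcp_pos: [651.9, 40.3, 123.7]
eef_rot: [0.0, 0.049, 0.999, -0.0]
wrist_force: [0.1, -1.0, 0.7]
gripper_width: 88.1
time: 4.08
tcp_pos: [653.5, 58.2, 123.4]
eef_rot: [-0.0, 0.049, 0.999, -0.0]
wrist_force: [-0.6, -3.3, -2.5]
gripper_width: 88.0
[-0.61598611 -3.26940947 -2.53626323]
```

View pics/d3.png

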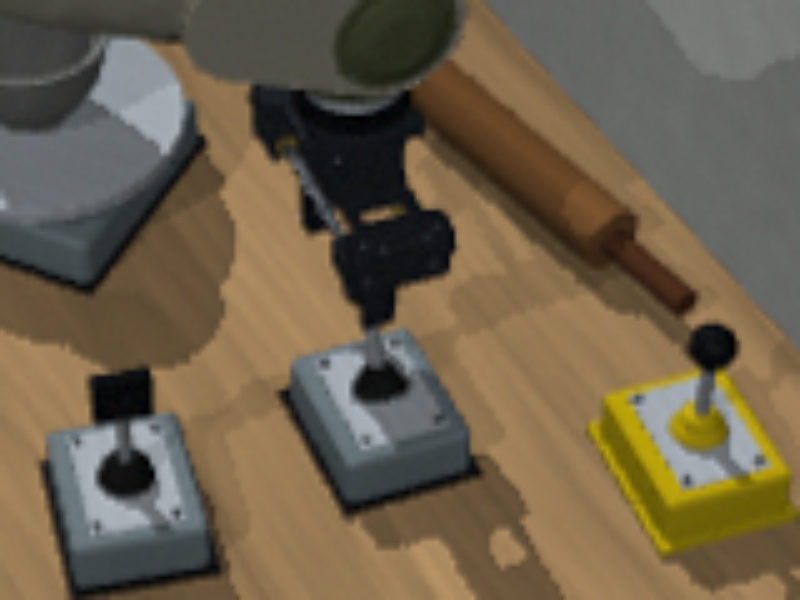

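View pics/w3.png

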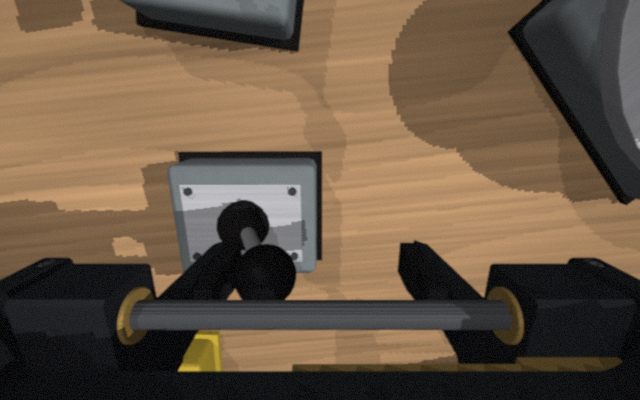

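The wrist view shows the stalk leaning towards the wheel side, with the ball at (266,272) against the left pad. The force is about 3.3 N. I'll work out the tilt.

```bash
python3 - <<'E'
from h import *
from scipy.spatial.transform import Rotation as R
s=env.observe();print(s["tcp_pos"],s["wrist_force"])
c=viewer.camera_params("wrist");H=c["hand_eye"];r=R.from_quat(s["eef_rot"],scalar_first=True).as_matrix()
o=r@H[:3,3]+s["tcp_pos"]
for uv in [(266,272),(262,272),(270,272)]:
    d=r@H[:3,:3]@np.array([(uv[0]-c["cx"])/c["fx"],(uv[1]-c["cy"])/c["fy"],1])
    P=o+d*(114.5-o[2])/d[2]; dy=(P-[649.2,-.9,0])@[.1,.995,0]; print(P,dy,np.arcsin(dy/80))
E
```

```text
[653.47100471  57.95073864 123.48211762] [-0.50555932 -3.43887997 -1.81583071]
[652.74879205  30.01218367 114.5       ] 31.112501956362813 0.3994441109587446
[652.54424857  27.93792805 114.5       ] 29.028163265155463 0.3713267094097913
[652.95333568  32.08644092 114.5       ] 33.19684228827063 0.42789941972750467
```

The tilt is about 0.40. I'll push 3 mm more and hold for over a second.

```bash
python3 -m creep '[[0,0.003,0,0,0,0,1],[0,0,0,0,0,0,1],[0,0,0,0,0,0,1],[0,0,0,0,0,0,1],[0,0,0,0,0,0,1],[0,0,0,0,0,0,1],[0,0,0,0,0,0,1],[0,0,0,0,0,0,1],[0,0,0,0,0,0,1],[0,0,0,0,0,0,1]]'
python3 -m creep '[[0,0,0,0,0,0,1],[0,0,0,0,0,0,1],[0,0,0,0,0,0,1],[0,0,0,0,0,0,1],[0,0,0,0,0,0,1],[0,0,0,0,0,0,1],[0,0,0,0,0,0,1],[0,0,0,0,0,0,1],[0,0,0,0,0,0,1],[0,0,0,0,0,0,1]]'
python3 - <<'E'
from h import *
import cv2
cv2.imwrite("pics/w4.png",viewer.grab_frame("wrist"))
E
```

```text
time: 5.02
tcp_pos: [653.9, 61.0, 123.7]
eef_rot: [-0.0, 0.05, 0.999, -0.0]
wrist_force: [-1.9, -3.7, -3.2]
gripper_width: 87.9
time: 5.85
tcp_pos: [653.9, 61.1, 123.7]
eef_rot: [-0.0, 0.05, 0.999, -0.0]
wrist_force: [-0.7, -3.4, -3.1]
gripper_width: 88.5
```

View pics/w4.png

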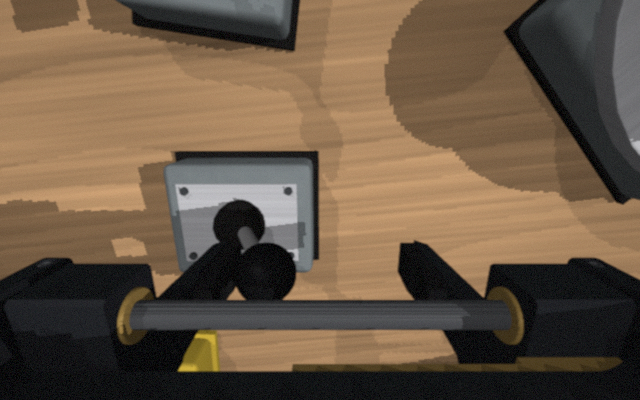

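It has held at about 0.44 for 1.8 s, with the ball still on the pad at (266,272). I'll back off slowly so the lever follows the pad and doesn't overshoot.

```bash
python3 -m creep '[[0,-0.004,0,0,0,0,1],[0,-0.004,0,0,0,0,1],[0,-0.004,0,0,0,0,1],[0,-0.004,0,0,0,0,1],[0,-0.004,0,0,0,0,1],[0,-0.004,0,0,0,0,1],[0,-0.003,0,0,0,0,1],[0,-0.003,0,0,0,0,1],[0,-0.003,0,0,0,0,1],[0,-0.003,0,0,0,0,1]]'
python3 -m creep '[[0,-0.003,0,0,0,0,1],[0,-0.003,0,0,0,0,1],[0,-0.006,0,0,0,0,1],[0,-0.007,0,0,0,0,1],[0,-0.006,0,0,0,0,1],[0,0,0,0,0,0,1],[0,0,0,0,0,0,1]]'
python3 - <<'E'
from h import *
import cv2
cv2.imwrite("pics/w5.png",viewer.grab_frame("wrist"))
E
```

```text
time: 6.73
tcp_pos: [650.3, 25.1, 123.7]
eef_rot: [-0.0, 0.049, 0.999, 0.0]
wrist_force: [1.0, -0.9, -0.5]
gripper_width: 88.0
time: 7.32
tcp_pos: [647.9, -0.1, 123.7]
eef_rot: [0.0, 0.05, 0.999, 0.0]
wrist_force: [-0.2, 0.4, -0.7]
gripper_width: 88.0
```

View pics/w5.png

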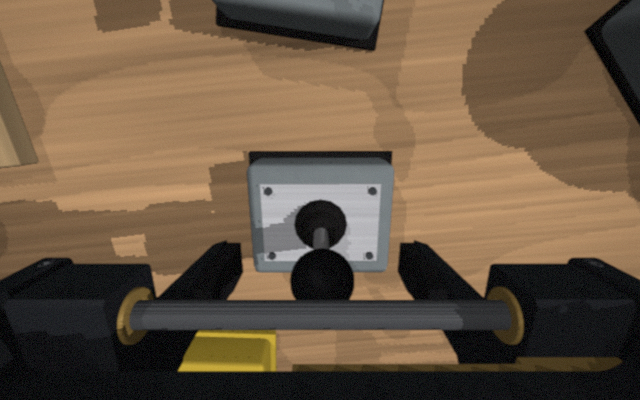

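The lever is upright again, with the ball at (322,280) centred between the open fingers and nothing touching it. I'll lift straight up and check the scene.

```bash
python3 -m creep '[[0,0,-0.02,0,0,0,1],[0,0,-0.025,0,0,0,1],[0,0,-0.025,0,0,0,1],[0,0,-0.025,0,0,0,1],[0,0,-0.025,0,0,0,1],[0,0,-0.015,0,0,0,1],[0,0,0,0,0,0,1],[0,0,0,0,0,0,1],[0,0,0,0,0,0,1]]'
python3 - <<'E'
from h import *
import cv2
a=cv2.imread("pics/side0.png");b=viewer.grab_frame("side")
for n,x in(("now",b),):
    cv2.imwrite("pics/d6.png",cv2.resize(x[90:240,225:385],None,fx=4.5,fy=4))
d=cv2.absdiff(a,b).max(2)
for n,(u0,u1,v0,v1) in dict(bowl=(255,295,104,128),paddle=(286,304,182,200)).items(): print(n,d[v0:v1,u0:u1].mean(),(d[v0:v1,u0:u1]>40).sum())
cv2.imwrite("pics/w6.png",viewer.grab_frame("wrist"))
E
```

```text
time: 8.12
tcp_pos: [647.5, 0.6, 257.1]
eef_rot: [-0.001, 0.049, 0.999, 0.0]
wrist_force: [-0.2, -0.8, 0.2]
gripper_width: 88.1
bowl 9.742708333333333 0
paddle 4.7592592592592595 0
```

View pics/d6.png

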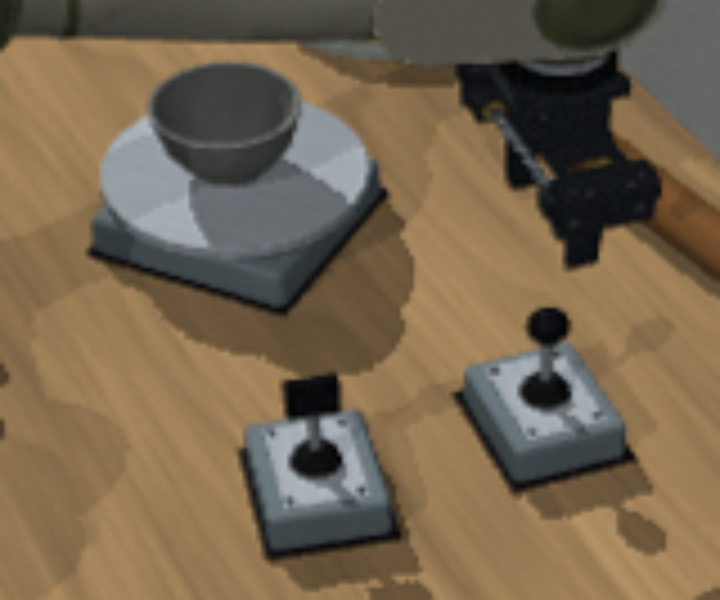

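View pics/w6.png

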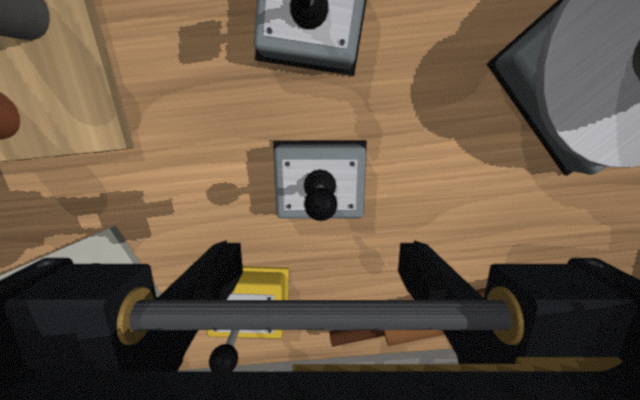

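The ball is upright at wrist (321,203), as before the push. The bowl and the paddle are unmoved, and the gripper is clear.

```bash
python3 -c "
from plant import env
print(env.hand_in())"
```

```text
the job is handed in; nothing more can be done
None
```

I jogged the wheel and handed the job in. With the open fingers either side of the ball, I pushed the grey pod's ball lever towards the wheel (+y) and held it about 1.8 s. I then backed off slowly so it sprang upright against the pad, and lifted clear. The whole job took about 8 s.

- **Tilt:** I measured 0.40 rad from the wrist picture, then pushed 3 mm further, which works out to about 0.44. I didn't re-measure that last step. The side force there was about 3.5 N.
- **After release:** The ball is back where it was in the wrist picture to within about 1 pixel, and the gripper touches nothing.
- **Bowl and paddle lever:** Comparing the side view before and after shows no movement of either.
- **Not checked:** I didn't watch the lever at every moment, so a small swing past upright on release can't be fully ruled out. It was upright in the picture taken just after.

No check failed. The first ball height came out 3 mm high (125 against 122 mm), and the two views of the bowl's middle disagreed by about 5 mm. Neither affected the move.

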